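Hold a scale cover over its new housing

ROBOT

A 6-joint arm with a two-finger parallel gripper is mounted at the origin on the work surface. World frame = base frame: x ahead of the robot, y to its left, z up, the work surface at z = 0. Lengths are in m, angles in rad, forces in N, time in s.
With the tool pointing down it reaches from about 0.425 to 0.925 m from the base axis. Payload 12.5 kg.
Tool frame: the origin (TCP) lies on the centre line of the jaws, within the pads' length; the fingertips stand r.nose_length ahead of it and the grasp point (between the pads) is the TCP (r.nose_length is the distance from the TCP to the fingertips, in m); z points along the fingers, y is the direction in which the jaws open and shut (so a half turn about z gives the same grasp; the last joint's range is limited). The gripper opens to 85 mm and grips with 20 to 120 N. Pads are 22 mm wide; open, the fingers measure 114 mm over their backs; the gripper's body (76 mm by 85 mm) begins 54 mm behind the grasp point. The pads swing forward as they close: fully open they stand 13 mm farther back than shut.
Start: joints at [-1.3, 0.491, 1.559, -0, 1.092, -0.106], TCP at [0.23, -0.581, 0.25] pointing down, gripper open.
Joint ranges: [-3.1, 3.1], [-0.84, 2.19], [0.05, 2.79], [-1.13, 4.28], [0.06, 2.93], [-2.69, 2.69]. Speed limits (rad/s): [2.22, 2.22, 2.79, 3.14, 3.14, 3.14].

INTERFACE

Orientations are given as a unit quaternion [w, x, y, z].
In Python, from cell import r, optics gives the robot as it stands.
- The arm moves only by the shell command python3 -m handwheel 'ROWS' [FORCE]. ROWS is JSON, a list of rows, each an object with "dp": the shift along the tool's x, y, z each as a share of 0.1 m, from -1 to 1, a list of three; "rotation": the turn, a rotation vector about the tool's x, y, z each as a share of 0.5 rad, from -1 to 1, a list of three; "claw": the closure in counts, from 0 (fully open) to 255 (shut). In form: [{"dp": [x, y, z], "rotation": [rx, ry, rz], "claw": claw}, ...]. A call has 1 to 20 rows; each row shifts and turns the pose as measured when the row begins, along the tool's axes as they then stand; what a row does not reach is not made up. A row lasts 1/12 s, in which the tool goes at most 41.7 mm and 7.16 degrees, less where a joint would pass 70% of its speed; a pose out of reach is approached as far as the arm can. A call with a number of a shift or a turn outside -1 to 1 is refused whole. A call with a gripper value outside its range is refused whole. The fingers move at their own pace and stop on an object; FORCE is the grip in N (left out, the last holds). Time passes only in rows, so rows that do not move let the fingers close. It gives the time, the measured TCP pose, the force and the opening at its end, in the units of the state.
- r.sense(): the state, without advancing time (a new reading comes with each control period).
- optics.get_image(name): name is "side" or "top" or "wrist"; returns a dict with "frame" (384x512x3 uint8, red, green, blue), "depth" (384x512 float32, m along the optical axis (not along the pixel's ray), 0 where there is no reading), "fovy" (degrees; the focal length in pixels is half the picture's height over the tangent of half this angle, whatever the lens; pixels are square), "cx", "cy" (the principal point, pixels), "dist_coeffs" ([k1, k2, p1, p2, k3] as OpenCV has them; the pictures are not rectified), "eye" and "attitude" of the camera in the world. Camera axes: x right, y down, z forward; pixel columns grow to the right and rows downward; lengths in m; the calibration is good to about 2 mm. A picture is of the moment at which its call begins.
- r.job_done(): hands the job in, once; it reports no verdict.
The state is a dict: "t": time; "qpos": joint angles; "dq": joint speeds; "joint_efforts": joint torques, N m; "tcp_pos": TCP position; "tcp_rot": TCP orientation; "contact_force": force on the tool from outside, world axes, zero at the start; "wrist_torque": the same for the moment, N m; "finger_gap": finger opening in m.
Only numpy, scipy, OpenCV 4.12 (cv2) and the standard library are available. Lean on these libraries where they do the work, as an engineer would, in place of code of your own. Each camera call takes 0.05 s, during which the arm holds its last target.

TASK

Lift the loose cover off the old scale housing, carry it over the bamboo pole to the open housing on the other side, and hold it level, centred and square just above that housing, with about 15 mm of air between the housing's rim and the lowest part of the cover, so that I can check the fit all round. Do not set it down or let it touch: finish while still gripping it there, keeping still. Leave both housings, the pole on its rest and the other things on the bench where they are.

Things in the scene. Friction and masses are not known exactly. Their poses are not given: they have to be found in the camera images.
- cover_grip (a point): Loose grey cover, 0.3-0.45 kg, lying on the old housing, lip in its opening (3 mm play). Point: centre of the steel bracket bar on top, to be gripped: 14 (x) x 64 (y) x 24 mm high, on two legs. Below the point: plate top 28 mm, underside of lip (lowest part) 37 mm. Plate 106 x 146 x 4 mm, lip 86 x 126 x 5 mm under it. z up; y along the length, as the old housing's; yaw within 0.45 rad of 0.
- old_rim (a point): Old scale housing, the one with the cover on: loose open grey sheet-steel box 100 x 140 x 70 mm (x, y, z), walls 4 mm, plain round dial on its +x side, 0.9 kg, standing on the bench on one side of the pole. The point is the centre of its top opening, at rim height; z up.
- new_rim (a point): New scale housing, standing open with brass works inside: otherwise the same loose box, 100 x 140 x 70 mm, walls 4 mm, 0.9 kg, on the other side of the pole. Point: centre of its top opening, at rim height (70 mm above the bench); z up, y along its 140 mm length; yaw within 0.45 rad of 0. The cover fits either way round.
- rest_top (a point): Fixed wooden pole rest between the two housings, 380 mm long along its x and 50 mm wide. The point is half-way along it at the height of the top of the pole lying on it (152 mm above the bench; the rest's own wood ends 10 mm lower); x along the pole, y across it.
- pole_center (a point): Loose bamboo pole, 460 mm long, 22 mm diameter, lying level in the notches of the rest, about along x. The point is its middle, on its axis, 141 mm above the bench.
- can_center (a point): Bystander: open dark steel can, 64 mm diameter, 75 mm high, at the far side of the bench. The point is its centre, half-way up.
- weight_center (a point): Bystander: brass weight with a knob, 52 mm diameter, 60 mm high, at the far side of the bench. The point is its centre, half-way up.
- offcut_center (a point): Bystander: light wooden offcut 50 x 160 x 28 mm (x, y, z) lying on the robot's side of the bench. The point is its centre.
Mind the look-alikes: they are no part of the job. What is shaped like the part that bears cover_grip but purple is not meant.

How it is judged:
By the outcome, as a careful person would: the job done as asked, in the order asked, and still so for the second after the job is handed in, while the arm keeps its last pose, push and grip.
It also fails if it takes over 48 s, if anything falls off the work surface, if the arm or the gripper's body presses on something with over 40 N, if the wrist force passes 120 N, or if a joint passes its speed limit or range.

## Working session

There is one attempt and no reset: what is moved stays moved. The work goes in short steps, Python scripts to look and compute and a shell command to move; the robot and the scene stay as the last step left them, time stands still between calls to the robot, and variables do not carry over. Pictures are saved under pics/ and viewed, and the job is handed in when it is done.

```bash
ls; mkdir -p pics; cat > h.py <<'E'
import numpy as np,cv2
from cell import r,optics
from scipy.spatial.transform import Rotation as R
def K(d):
    h=d['frame'].shape[0]; f=h/2/np.tan(np.radians(d['fovy'])/2)
    return np.array([[f,0,d['cx']],[0,f,d['cy']],[0,0,1]])
def att(d):
    a=np.array(d['attitude'],float)
    return a if a.shape==(3,3) else R.from_quat(a,scalar_first=True).as_matrix()
def rays(d,uv):
    uv=np.array(uv,float).reshape(-1,1,2)
    n=cv2.undistortPoints(uv,K(d),np.array(d['dist_coeffs'],float)).reshape(-1,2)
    return np.c_[n,np.ones(len(n))]
def plane(d,uv,z):
    D=rays(d,uv)@att(d).T; e=np.array(d['eye'])
    return e+D*((z-e[2])/D[:,2])[:,None]
def dep(d,uv):
    uv=np.array(uv).reshape(-1,2).astype(int)
    return np.array(d['eye'])+(rays(d,uv)*d['depth'][uv[:,1],uv[:,0]][:,None])@att(d).T
def cloud(d):
    h,w=d['depth'].shape; u,v=np.meshgrid(np.arange(w),np.arange(h))
    return dep(d,np.c_[u.ravel(),v.ravel()]).reshape(h,w,3)
def proj(d,P):
    A=att(d); t=-A.T@np.array(d['eye'])
    return cv2.projectPoints(np.array(P,float).reshape(-1,3),cv2.Rodrigues(A.T)[0],t,K(d),np.array(d['dist_coeffs'],float))[0].reshape(-1,2)
def save(n,im): cv2.imwrite('pics/'+n,im[...,::-1])
E
python3 - <<'E'
from h import *
s=r.sense();print(s,r.nose_length)
for n in('side','top','wrist'):
    d=optics.get_image(n);save(n+'0.png',d['frame']);np.save(n+'0.npy',d,allow_pickle=True)
    print(n,d['fovy'],d['cx'],d['cy'],d['dist_coeffs'],d['eye'],d['attitude'],(d['depth']>0).mean())
E
```

```text
pics
{'t': 0.0, 'qpos': array([-1.29959941e+00,  4.91567109e-01,  1.55946723e+00, -2.01019169e-05,
        1.09167668e+00, -1.05612549e-01]), 'dq': array([-0.00029159, -0.00097992,  0.00165351,  0.00038653, -0.00089748,
        0.00018621]), 'joint_efforts': array([-2.24708019e-03, -6.18432927e+01, -2.61591643e+01, -1.83794414e-04,
        4.07512896e-03, -6.61629578e-07]), 'tcp_pos': array([ 0.22992635, -0.5809474 ,  0.24971691]), 'tcp_rot': array([-5.56529022e-04,  9.82303244e-01,  1.87296622e-01, -5.51291056e-05]), 'contact_force': array([0.08259428, 0.02464856, 0.3917819 ]), 'wrist_torque': array([0.01298921, 0.01691197, 0.00618106]), 'finger_gap': 0.08527368705098379} 0.019
side 48.99733363320912 256.7993287933145 201.41846026428624 [-0.04992682  0.          0.          0.          0.        ] [0.37889711 0.77583671 0.81518007] [ 0.03652732 -0.08292516  0.91822521 -0.38555367] 0.9958597819010416
top 50.782777670833966 258.23446199512006 198.37787050242915 [0.04822647 0.         0.         0.         0.        ] [0.42826058 0.08243819 1.08237124] [ 0.03065902 -0.69576955  0.7170818  -0.02753992] 0.9961598714192709
wrist 67.14687183998298 263.0857390113082 187.24681027388718 [-0.04107692  0.          0.          0.          0.        ] [ 0.30767963 -0.54935504  0.37369954] [ 0.13461947  0.81603945 -0.55436757 -0.09291823] 0.9958038330078125
```

View pics/top0.png

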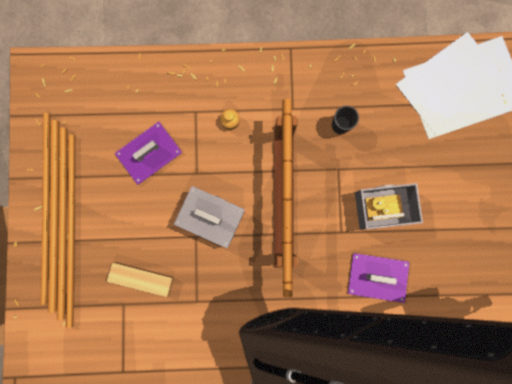

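View pics/side0.png

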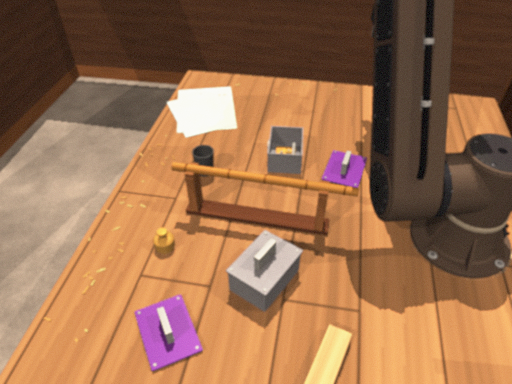

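View pics/wrist0.png

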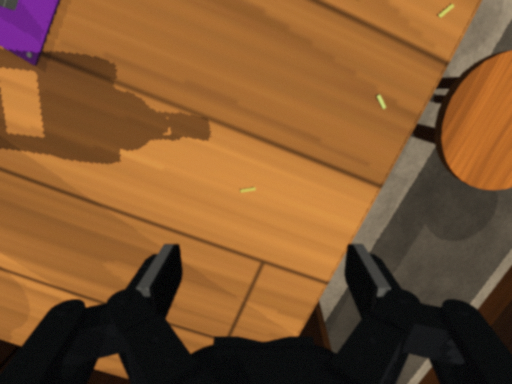

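The top view shows the grey cover on the old housing at about (208,216). The open housing with brass works is at (390,206), and the pole runs along column 287 between them. Candidates for the cover are the grey one at (208,216) and the purple ones at (148,152) and (380,278). The grey one on the box matches the description. Next I measure and check a close crop.

```bash
python3 - <<'E'
from h import *
ld=lambda n:np.load(n+'0.npy',allow_pickle=True).item()
for n in('top','side'):
    d=ld(n);P=cloud(d);rgb=d['frame'].astype(int);sat=rgb.max(2)-rgb.min(2)
    X,Y,Z=P[...,0],P[...,1],P[...,2]
    def rect(name,m):
        m=m.astype(np.uint8);k,l,st,c=cv2.connectedComponentsWithStats(m)
        i=1+np.argmax(st[1:,4]);q=l==i
        p=P[q];rr=cv2.minAreaRect(p[:,:2].astype(np.float32))
        print(n,name,q.sum(),'px',c[i].round(1),'rect c',np.round(rr[0],4),np.round(rr[1],4),round(rr[2],2),'z',np.percentile(p[:,2],[5,50,95]).round(4))
    reg=(Y>0.08)&(Y<0.36)&(X>0.25)&(X<.6)
    regn=(Y<-0.12)&(Y>-0.45)&(X>0.3)&(X<.6)
    rect('plate',reg&(sat<45)&(abs(Z-.074)<.008))
    rect('bar',reg&(sat<45)&(Z>.088)&(Z<.12))
    rect('newrim',regn&(sat<45)&(abs(Z-.07)<.010))
    rect('pole',(Z>.12)&(Z<.17)&(sat>60)&(abs(Y)<.12)&(X>.1)&(X<.8))
t=ld('top')
for c,n in(((208,216),'a'),((390,206),'b')):
    u,v=c;save('crop_%s.png'%n,cv2.resize(t['frame'][v-45:v+45,u-55:u+55],None,fx=4,fy=4))
E
python3 -c "
import cv2,numpy as np
cv2.imwrite('pics/crops.png',np.hstack([cv2.imread('pics/crop_%s.png'%c) for c in 'ab'])[:, :800] if 0 else cv2.resize(np.hstack([cv2.imread('pics/crop_%s.png'%c) for c in 'ab']),(800,327)))"
```

```text
top plate 2283 px [209.3 216.9] rect c [0.4698 0.2092] [0.1464 0.1057] 64.04 z [0.0704 0.0734 0.0763]
top bar 162 px [207.6 216.1] rect c [0.4697 0.2087] [0.0636 0.0139] 64.29 z [0.1091 0.1132 0.1159]
top newrim 371 px [390.3 205.1] rect c [ 0.4849 -0.2449] [0.1011 0.1423] 5.02 z [0.061  0.0682 0.0714]
top pole 2053 px [287.  198.1] rect c [0.5096 0.0184] [0.0477 0.4571] 88.47 z [0.1396 0.1486 0.1525]
side plate 2239 px [264.1 263.6] rect c [0.4671 0.2112] [0.1478 0.1065] 64.44 z [0.0718 0.074  0.0762]
side bar 301 px [264.4 252.2] rect c [0.4672 0.2116] [0.0649 0.0164] 63.41 z [0.0915 0.112  0.1154]
side newrim 171 px [285.7 152.1] rect c [ 0.4805 -0.2282] [0.0976 0.1147] 4.61 z [0.0606 0.0674 0.0723]
side pole 1888 px [265.1 179.5] rect c [0.5067 0.0215] [0.0514 0.4579] 88.15 z [0.1337 0.1475 0.153 ]
```

View pics/crops.png

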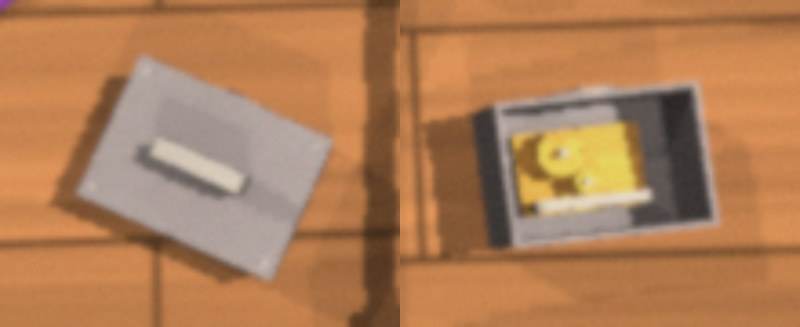

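The crops confirm it. Crop (a) is the grey cover with a light bar in the middle, on a box, and crop (b) is the open housing with brass works. Sizes (146x106 plate, 64x14 bar, 101x142 box) and heights (plate 74 mm, bar top ~113 mm) agree with the description. First I turn the tool to the cover's yaw and rise a little.

```bash
cat >> h.py <<'E'
def go(p,yx=None):
    """print shares of 0.1 m / 0.5 rad to reach p with tool down and tool-x yaw yx deg"""
    s=r.sense();T=R.from_quat(s['tcp_rot'],scalar_first=True)
    q=T.inv().apply(np.array(p)-s['tcp_pos'])/0.1
    print('t',round(s['t'],2),'tcp',s['tcp_pos'].round(4),'gap',round(s['finger_gap'],4),'F',s['contact_force'].round(2))
    M=T.as_matrix();print('toolx yaw',np.degrees(np.arctan2(M[1,0],M[0,0])).round(2),'tilt',np.degrees(M[:2,2]).round(3))
    print('dp total',q.round(4))
    if yx is not None:
        c,s_=np.cos(np.radians(yx)),np.sin(np.radians(yx))
        G=np.array([[c,s_,0],[s_,-c,0],[0,0,-1.]])
        print('rot total',((T.inv()*R.from_matrix(G)).as_rotvec()/0.5).round(4))
        g=np.array(G);print('dp after rot',(g.T@(np.array(p)-s['tcp_pos'])/.1).round(4))
E
python3 -m handwheel '[{"dp":[0,0,-0.06],"rotation":[0,0,-0.186],"claw":0},{"dp":[0,0,-0.06],"rotation":[0,0,-0.186],"claw":0},{"dp":[0,0,-0.06],"rotation":[0,0,-0.186],"claw":0},{"dp":[0,0,-0.06],"rotation":[0,0,-0.186],"claw":0},{"dp":[0,0,-0.06],"rotation":[0,0,-0.186],"claw":0},{"dp":[0,0,-0.06],"rotation":[0,0,-0.186],"claw":0},{"dp":[0,0,-0.06],"rotation":[0,0,-0.186],"claw":0},{"dp":[0,0,-0.06],"rotation":[0,0,-0.186],"claw":0}]' 60
python3 -c "
from h import *
go([.44,-.36,.30],64.2)"
```

```text
t: 0.82
tcp_pos: [0.2296, -0.5799, 0.296]
tcp_rot: [-0.004, 0.839, 0.545, 0.001]
contact_force: [0.0, -0.3, 0.3]
finger_gap: 0.0855
t 0.82 tcp [ 0.2296 -0.5799  0.296 ] gap 0.0855 F [ 0.04 -0.25  0.34]
toolx yaw 66.0 tilt [-0.133  0.48 ]
dp total [ 2.8649  1.0275 -0.0264]
rot total [-0.0113 -0.0133  0.063 ]
dp after rot [ 2.8956  0.9369 -0.04  ]
```

```bash
python3 -m handwheel '[{"dp":[0.24,0.08,0],"rotation":[-0.011,-0.013,0.06],"claw":0},{"dp":[0.24,0.08,0],"rotation":[0,0,0],"claw":0},{"dp":[0.24,0.08,0],"rotation":[0,0,0],"claw":0},{"dp":[0.24,0.08,0],"rotation":[0,0,0],"claw":0},{"dp":[0.24,0.08,0],"rotation":[0,0,0],"claw":0},{"dp":[0.24,0.08,0],"rotation":[0,0,0],"claw":0},{"dp":[0.24,0.08,0],"rotation":[0,0,0],"claw":0},{"dp":[0.24,0.08,0],"rotation":[0,0,0],"claw":0},{"dp":[0.24,0.08,0],"rotation":[0,0,0],"claw":0},{"dp":[0.24,0.08,0],"rotation":[0,0,0],"claw":0},{"dp":[0.24,0.08,0],"rotation":[0,0,0],"claw":0},{"dp":[0.24,0.08,0],"rotation":[0,0,0],"claw":0}]'
python3 - <<'E'
from h import *
go([.4685,.2102,.30],64.2)
d=optics.get_image('wrist');save('w1.png',d['frame']);np.save('w1.npy',d,allow_pickle=True);print(d['eye'])
E
```

```text
t: 1.82
tcp_pos: [0.4442, -0.3533, 0.2944]
tcp_rot: [-0.001, 0.847, 0.532, -0.001]
contact_force: [0.7, 0.5, 1.3]
finger_gap: 0.0852
t 1.82 tcp [ 0.4442 -0.3533  0.2944] gap 0.0852 F [0.68 0.46 1.34]
toolx yaw 64.31 tilt [-0.127  0.081]
dp total [ 5.1839 -2.2232 -0.0487]
rot total [-0.0052 -0.0006  0.004 ]
dp after rot [ 5.1794 -2.2334 -0.0562]
[ 0.48070611 -0.27724976  0.41831826]
```

View pics/w1.png

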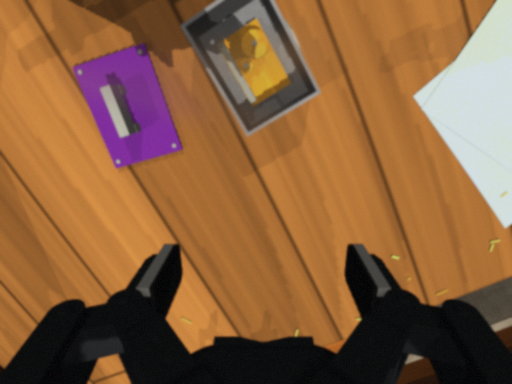

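Wrist view: new housing around (250,65), top corner clipped; purple cover at (130,105). I move a bit further and look again.

```bash
python3 -m handwheel '[{"dp":[0.25,-0.11,-0.02],"rotation":[0,0,0],"claw":0},{"dp":[0.25,-0.11,-0.02],"rotation":[0,0,0],"claw":0},{"dp":[0.25,-0.11,-0.02],"rotation":[0,0,0],"claw":0},{"dp":[0,0,0],"rotation":[0,0,0],"claw":0}]'
python3 - <<'E'
from h import *
go([.4685,.2102,.30],64.2)
d=optics.get_image('wrist');save('w2.png',d['frame']);np.save('w2.npy',d,allow_pickle=True)
t=optics.get_image('top');save('top2.png',t['frame'])
for D,n in((d,'w'),):
    P=cloud(D);rgb=D['frame'].astype(int);sat=rgb.max(2)-rgb.min(2);X,Y,Z=[P[...,i] for i in range(3)]
    m=((Y<-0.12)&(Y>-0.40)&(X>0.35)&(X<.6)&(sat<45)&(Z>.060)&(Z<.08)).astype(np.uint8)
    k,l,st,c=cv2.connectedComponentsWithStats(m);q=l==1+np.argmax(st[1:,4]);p=P[q]
    print(q.sum(),cv2.minAreaRect(p[:,:2].astype(np.float32)),np.percentile(p[:,2],[5,50,95]))
    v,u=np.nonzero(q);pp=plane(D,np.c_[u,v],.07);print('plane',cv2.minAreaRect(pp[:,:2].astype(np.float32)))
    im=D['frame'].copy();im[q]=[255,0,0];save('w2m.png',im)
E
```

```text
t: 2.2
tcp_pos: [0.4502, -0.264, 0.2992]
tcp_rot: [-0.003, 0.846, 0.534, -0.0]
contact_force: [0.6, -0.8, 0.4]
finger_gap: 0.0852
t 2.2 tcp [ 0.4502 -0.264   0.2992] gap 0.0852 F [ 0.56 -0.77  0.41]
toolx yaw 64.52 tilt [-0.192  0.249]
dp total [ 4.3594 -1.8744  0.0117]
rot total [-0.0098 -0.0049  0.0113]
dp after rot [ 4.3487 -1.899  -0.0083]
1662 ((0.48366808891296387, -0.2432723492383957), (0.1030278280377388, 0.1401989459991455), 4.996096611022949) [0.06177421 0.06989264 0.07140564]
plane ((0.4831719696521759, -0.24334120750427246), (0.10170027613639832, 0.14029426872730255), 4.834064483642578)
```

View pics/w2m.png

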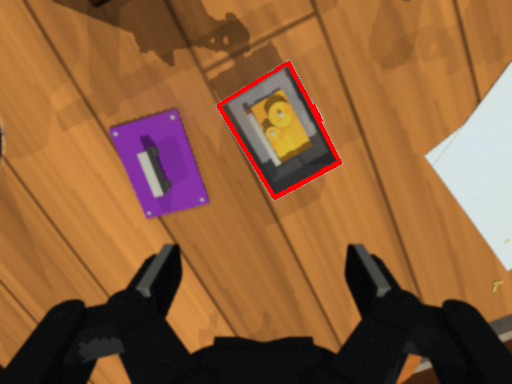

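The red mask follows the rim, corners at (219,105), (289,64), (340,162) and (275,197). The rim comes out at (0.483,-0.243), yaw ~4.9°, which agrees with the top camera to within 2 mm. Now on to the cover, over the pole at z 0.30.

```bash
python3 -m handwheel '[{"dp":[0.25,-0.11,0],"rotation":[-0.01,-0.005,0.011],"claw":0},{"dp":[0.25,-0.11,0],"rotation":[0,0,0],"claw":0},{"dp":[0.25,-0.11,0],"rotation":[0,0,0],"claw":0},{"dp":[0.25,-0.11,0],"rotation":[0,0,0],"claw":0},{"dp":[0.25,-0.11,0],"rotation":[0,0,0],"claw":0},{"dp":[0.25,-0.11,0],"rotation":[0,0,0],"claw":0},{"dp":[0.25,-0.11,0],"rotation":[0,0,0],"claw":0},{"dp":[0.25,-0.11,0],"rotation":[0,0,0],"claw":0},{"dp":[0.25,-0.11,0],"rotation":[0,0,0],"claw":0},{"dp":[0.25,-0.11,0],"rotation":[0,0,0],"claw":0},{"dp":[0.25,-0.11,0],"rotation":[0,0,0],"claw":0},{"dp":[0.25,-0.11,0],"rotation":[0,0,0],"claw":0},{"dp":[0.2,-0.09,0],"rotation":[0,0,0],"claw":0},{"dp":[0.1,-0.04,0],"rotation":[0,0,0],"claw":0},{"dp":[0,0,0],"rotation":[0,0,0],"claw":0}]'
cat >> h.py <<'E'
def rect(n,P,m):
    k,l,st,c=cv2.connectedComponentsWithStats(m.astype(np.uint8));i=1+np.argmax(st[1:,4]);q=l==i;p=P[q]
    rr=cv2.minAreaRect(p[:,:2].astype(np.float32));print(n,q.sum(),c[i].round(1),np.round(rr[0],4),np.round(rr[1],4),round(rr[2],2),np.percentile(p[:,2],[5,50,95]).round(4));return q
E
python3 - <<'E'
from h import *
go([.4685,.2102,.30],64.2)
d=optics.get_image('wrist');save('w3.png',d['frame']);P=cloud(d);rgb=d['frame'].astype(int);sat=rgb.max(2)-rgb.min(2);X,Y,Z=[P[...,i] for i in range(3)]
reg=(Y>0.08)&(Y<0.36)&(X>0.25)&(X<.6)&(sat<45)
rect('plate',P,reg&(abs(Z-.074)<.008));rect('bar',P,reg&(Z>.105)&(Z<.12))
E
```

```text
t: 3.55
tcp_pos: [0.4716, 0.0949, 0.2954]
tcp_rot: [0.002, 0.852, 0.524, -0.001]
contact_force: [0.2, -0.5, 0.7]
finger_gap: 0.0851
t 3.55 tcp [0.4716 0.0949 0.2954] gap 0.0851 F [ 0.21 -0.53  0.71]
toolx yaw 63.19 tilt [ 0.025 -0.226]
dp total [ 1.0148 -0.5475 -0.0511]
rot total [ 0.0043  0.0067 -0.0352]
dp after rot [ 1.0245 -0.5297 -0.0465]
plate 11644 [213.8  66.3] [0.4683 0.2117] [0.1451 0.1069] 64.16 [0.0731 0.0744 0.0757]
bar 1067 [207.4  67.8] [0.4685 0.2118] [0.0632 0.0145] 64.84 [0.1103 0.1142 0.1156]
```

View pics/w3.png

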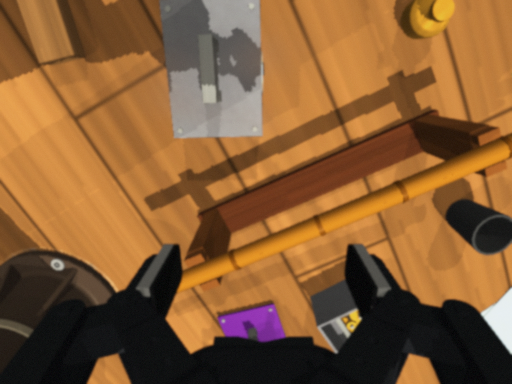

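The wrist view shows the cover at (212,66), top edge just clipped; the bar is at (207,68). It agrees with the top view at (0.4685, 0.211). I close in.

```bash
python3 -m handwheel '[{"dp":[0.2,-0.1,0],"rotation":[0.004,0.007,-0.035],"claw":0},{"dp":[0.2,-0.1,0],"rotation":[0,0,0],"claw":0},{"dp":[0.2,-0.1,0.1],"rotation":[0,0,0],"claw":0},{"dp":[0.2,-0.1,0.2],"rotation":[0,0,0],"claw":0},{"dp":[0.15,-0.09,0.25],"rotation":[0,0,0],"claw":0},{"dp":[0.05,-0.03,0.25],"rotation":[0,0,0],"claw":0},{"dp":[0,0,0.25],"rotation":[0,0,0],"claw":0},{"dp":[0,0,0.15],"rotation":[0,0,0],"claw":0},{"dp":[0,0,0],"rotation":[0,0,0],"claw":0}]'
python3 - <<'E'
from h import *
go([.4685,.2110,.102],64.2)
d=optics.get_image('wrist');save('w4.png',d['frame']);P=cloud(d);rgb=d['frame'].astype(int);sat=rgb.max(2)-rgb.min(2);X,Y,Z=[P[...,i] for i in range(3)]
reg=(Y>0.08)&(Y<0.36)&(X>0.25)&(X<.6)&(sat<45)
rect('plate',P,reg&(abs(Z-.074)<.008));rect('bar',P,reg&(Z>.105)&(Z<.12))
E
```

```text
t: 4.35
tcp_pos: [0.4756, 0.2005, 0.1707]
tcp_rot: [0.002, 0.85, 0.527, 0.002]
contact_force: [0.1, -0.5, 0.4]
finger_gap: 0.0852
t 4.35 tcp [0.4756 0.2005 0.1707] gap 0.0852 F [ 0.14 -0.49  0.42]
toolx yaw 63.6 tilt [ 0.297 -0.064]
dp total [ 0.0613 -0.114   0.6867]
rot total [ 0.0103 -0.0026 -0.0209]
dp after rot [ 0.0634 -0.1098  0.6872]
plate 20163 [248.9 176.3] [0.4682 0.2115] [0.1464 0.1058] 64.15 [0.0732 0.0742 0.0753]
bar 1867 [247.  205.9] [0.4686 0.2113] [0.0642 0.0141] 64.25 [0.1127 0.1141 0.1152]
```

View pics/w4.png

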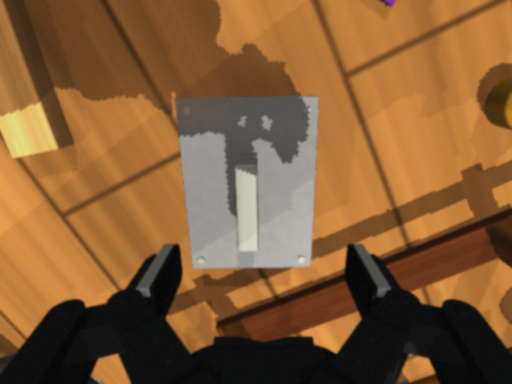

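The full cover is in view, plate centre at about (249,183) and bar at (247,206); all measures agree. I align and descend.

```bash
python3 -m handwheel '[{"dp":[0.065,-0.11,0.05],"rotation":[0.01,-0.003,-0.021],"claw":0},{"dp":[0,0,0.1],"rotation":[0,0,0],"claw":0},{"dp":[0,0,0.1],"rotation":[0,0,0],"claw":0},{"dp":[0,0,0],"rotation":[0,0,0],"claw":0}]'
python3 -c "
from h import *
go([.4685,.2113,.103],64.2)"
```

```text
t: 4.73
tcp_pos: [0.4708, 0.2106, 0.1479]
tcp_rot: [0.001, 0.848, 0.531, 0.003]
contact_force: [1.2, 0.5, 0.1]
finger_gap: 0.0854
t 4.73 tcp [0.4708 0.2106 0.1479] gap 0.0854 F [1.21 0.46 0.05]
toolx yaw 64.08 tilt [0.315 0.081]
dp total [-0.0053 -0.026   0.449 ]
rot total [ 0.0087 -0.0073 -0.0041]
dp after rot [-0.0036 -0.0241  0.4491]
```

```bash
python3 -m handwheel '[{"dp":[-0.004,-0.025,0.1],"rotation":[0.009,-0.007,-0.004],"claw":0},{"dp":[0,0,0.12],"rotation":[0,0,0],"claw":0},{"dp":[0,0,0.12],"rotation":[0,0,0],"claw":0},{"dp":[0,0,0.08],"rotation":[0,0,0],"claw":0},{"dp":[0,0,0],"rotation":[0,0,0],"claw":0},{"dp":[0,0,0],"rotation":[0,0,0],"claw":0}]'
python3 -c "
from h import *
go([.4685,.2113,.103],64.2)"
```

```text
t: 5.23
tcp_pos: [0.4685, 0.2115, 0.1034]
tcp_rot: [0.0, 0.847, 0.532, 0.001]
contact_force: [-0.0, 0.1, -0.4]
finger_gap: 0.0854
t 5.23 tcp [0.4685 0.2115 0.1034] gap 0.0854 F [-0.02  0.12 -0.37]
toolx yaw 64.25 tilt [0.052 0.032]
dp total [-0.0017  0.0007  0.0037]
rot total [ 0.0012 -0.0018  0.0016]
dp after rot [-0.0017  0.0007  0.0037]
```

On target within 0.5 mm. I close at 60 N.

```bash
python3 -m handwheel '[{"dp":[0,0,0],"rotation":[0,0,0],"claw":60},{"dp":[0,0,0],"rotation":[0,0,0],"claw":120},{"dp":[0,0,0],"rotation":[0,0,0],"claw":170},{"dp":[0,0,0],"rotation":[0,0,0],"claw":255},{"dp":[0,0,0],"rotation":[0,0,0],"claw":255},{"dp":[0,0,0],"rotation":[0,0,0],"claw":255},{"dp":[0,0,0],"rotation":[0,0,0],"claw":255},{"dp":[0,0,0],"rotation":[0,0,0],"claw":255},{"dp":[0,0,0],"rotation":[0,0,0],"claw":255},{"dp":[0,0,0],"rotation":[0,0,0],"claw":255}]' 60
python3 -c "
from h import *
go([.4685,.2113,.103],64.2)"
```

```text
t: 6.07
tcp_pos: [0.469, 0.2118, 0.1054]
tcp_rot: [0.0, 0.847, 0.532, 0.002]
contact_force: [0.5, -1.3, 0.4]
finger_gap: 0.013
t 6.07 tcp [0.469  0.2118 0.1054] gap 0.013 F [ 0.49 -1.33  0.35]
toolx yaw 64.25 tilt [0.192 0.081]
dp total [-0.0062 -0.0023  0.024 ]
rot total [ 0.0048 -0.0055  0.0018]
dp after rot [-0.0061 -0.0022  0.024 ]
```

Gripped, gap 13 mm. I lift straight up slowly.

```bash
python3 -m handwheel '[{"dp":[0,0,-0.05],"rotation":[0,0,0],"claw":255},{"dp":[0,0,-0.05],"rotation":[0,0,0],"claw":255},{"dp":[0,0,-0.08],"rotation":[0,0,0],"claw":255},{"dp":[0,0,-0.1],"rotation":[0,0,0],"claw":255},{"dp":[0,0,-0.1],"rotation":[0,0,0],"claw":255},{"dp":[0,0,-0.1],"rotation":[0,0,0],"claw":255},{"dp":[0,0,0],"rotation":[0,0,0],"claw":255}]'
python3 - <<'E'
from h import *
go([.4685,.2113,.26],64.2)
d=optics.get_image('wrist');save('w5.png',d['frame'])
d=optics.get_image('side');save('s5.png',d['frame'])
E
```

```text
t: 6.65
tcp_pos: [0.4683, 0.2115, 0.1576]
tcp_rot: [0.0, 0.847, 0.532, 0.001]
contact_force: [0.4, -0.9, -3.5]
finger_gap: 0.0128
t 6.65 tcp [0.4683 0.2115 0.1576] gap 0.0128 F [ 0.42 -0.86 -3.53]
toolx yaw 64.26 tilt [0.084 0.042]
dp total [ 1.0000e-03  3.8000e-03 -1.0242e+00]
rot total [ 0.002  -0.0026  0.002 ]
dp after rot [-3.0000e-04  2.8000e-03 -1.0242e+00]
```

View pics/w5.png

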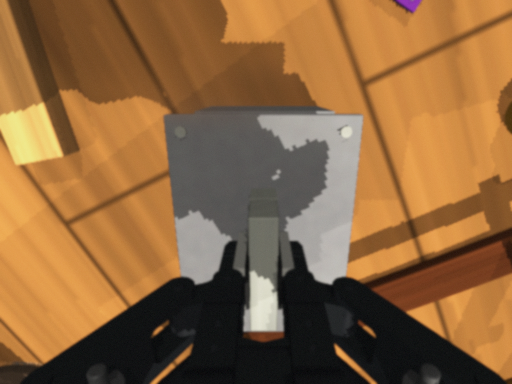

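View pics/s5.png

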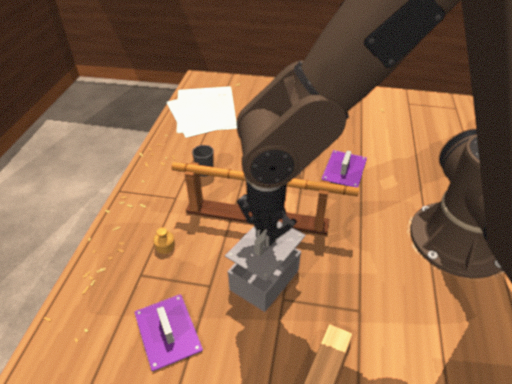

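The wrist view shows the cover hanging straight in the jaws, plate around (262,200), and the side view shows the housing left behind at (265,280). The -3.5 N is about 0.36 kg. I raise it clear of the pole.

```bash
python3 -m handwheel '[{"dp":[0,0,-0.15],"rotation":[0,0,0],"claw":255},{"dp":[0,0,-0.2],"rotation":[0,0,0],"claw":255},{"dp":[0,0,-0.25],"rotation":[0,0,0],"claw":255},{"dp":[0,0,-0.25],"rotation":[0,0,0],"claw":255},{"dp":[0,0,-0.2],"rotation":[0,0,0],"claw":255},{"dp":[0,0,-0.1],"rotation":[0,0,0],"claw":255},{"dp":[0,0,0],"rotation":[0,0,0],"claw":255}]'
python3 - <<'E'
from h import *
go([.484,-.2438,.28],64.2)
d=optics.get_image('wrist');P=cloud(d);s=r.sense();T=R.from_quat(s['tcp_rot'],scalar_first=True)
Q=T.inv().apply(P.reshape(-1,3)-s['tcp_pos']).reshape(P.shape)  # in tool frame
rgb=d['frame'].astype(int);sat=rgb.max(2)-rgb.min(2)
q=rect('plate in tool',Q,(sat<45)&(abs(Q[...,2]-.028)<.012)&(abs(Q[...,0])<.1)&(abs(Q[...,1])<.08))
p=Q[q];A=np.c_[p[:,:2],np.ones(len(p))];k=np.linalg.lstsq(A,p[:,2],rcond=None)[0];print('slopes deg',np.degrees(k[:2]),'z0',k[2])
x0,x1=p[:,0].min(),p[:,0].max();
for x in np.linspace(x0+.01,x1-.01,6):
    w=p[abs(p[:,0]-x)<.003];print(x.round(3),w[:,1].min().round(4),w[:,1].max().round(4))
print('x range',x0,x1)
E
```

```text
t: 7.33
tcp_pos: [0.4659, 0.2106, 0.2712]
tcp_rot: [-0.001, 0.847, 0.532, -0.005]
contact_force: [0.7, 0.5, -2.6]
finger_gap: 0.013
t 7.33 tcp [0.4659 0.2106 0.2712] gap 0.013 F [ 0.75  0.47 -2.58]
toolx yaw 64.25 tilt [-0.571 -0.159]
dp total [-4.0141  2.1369 -0.077 ]
rot total [-0.0155  0.0137  0.0016]
dp after rot [-4.0119  2.1407 -0.0878]
plate in tool 25301 [263.  183.5] [0.0193 0.    ] [0.106  0.1065] 89.98 [0.0291 0.0302 0.0312]
slopes deg [-0.00277201  0.0389743 ] z0 0.030128338009606823
-0.024 -0.0526 0.0521
-0.007 -0.0524 0.0524
0.011 -0.0525 0.0524
0.028 -0.0527 0.0525
0.045 -0.053 0.0527
0.063 -0.0525 0.0524
x range -0.033967132985564766 0.07250109501786565
```

The cover sits level and centred in the tool: slope <0.05°, y offset 0, x offset about -0.5 mm. The lip bottom is 39.1 mm below the TCP. I carry it over the pole at z≈0.28, lip bottom about 0.235 against the pole top at 0.152.

```bash
python3 -m handwheel '[{"dp":[-0.08,0.043,-0.02],"rotation":[-0.015,0.014,0],"claw":255},{"dp":[-0.16,0.085,-0.02],"rotation":[0,0,0],"claw":255},{"dp":[-0.22,0.118,-0.02],"rotation":[0,0,0],"claw":255},{"dp":[-0.22,0.118,-0.01],"rotation":[0,0,0],"claw":255},{"dp":[-0.22,0.118,-0.01],"rotation":[0,0,0],"claw":255},{"dp":[-0.22,0.118,0],"rotation":[0,0,0],"claw":255},{"dp":[-0.22,0.118,0],"rotation":[0,0,0],"claw":255},{"dp":[-0.22,0.118,0],"rotation":[0,0,0],"claw":255},{"dp":[-0.22,0.118,0],"rotation":[0,0,0],"claw":255},{"dp":[-0.22,0.118,0],"rotation":[0,0,0],"claw":255}]'
python3 -c "
from h import *
go([.484,-.2438,.28],64.2)"
```

```text
t: 8.22
tcp_pos: [0.4701, -0.0263, 0.2659]
tcp_rot: [-0.004, 0.845, 0.535, -0.007]
contact_force: [1.3, 0.8, -3.8]
finger_gap: 0.0131
t 8.22 tcp [ 0.4701 -0.0263  0.2659] gap 0.0131 F [ 1.25  0.84 -3.82]
toolx yaw 64.66 tilt [-0.966 -0.033]
dp total [-1.9073  1.0542 -0.1421]
rot total [-0.0299  0.0156  0.0161]
dp after rot [-1.8977  1.0716 -0.141 ]
```

```bash
python3 -m handwheel '[{"dp":[-0.22,0.12,-0.05],"rotation":[-0.03,0.016,0.016],"claw":255},{"dp":[-0.22,0.12,-0.04],"rotation":[0,0,0],"claw":255},{"dp":[-0.22,0.12,-0.03],"rotation":[0,0,0],"claw":255},{"dp":[-0.22,0.12,-0.01],"rotation":[0,0,0],"claw":255},{"dp":[-0.22,0.12,-0.01],"rotation":[0,0,0],"claw":255},{"dp":[-0.22,0.12,0],"rotation":[0,0,0],"claw":255},{"dp":[-0.2,0.12,0],"rotation":[0,0,0],"claw":255},{"dp":[-0.12,0.07,0],"rotation":[0,0,0],"claw":255},{"dp":[-0.06,0.04,0],"rotation":[0,0,0],"claw":255},{"dp":[0,0,0],"rotation":[0,0,0],"claw":255}]'
python3 -c "
from h import *
go([.484,-.2438,.28],95.0)"
```

```text
t: 9.05
tcp_pos: [0.4735, -0.2379, 0.2662]
tcp_rot: [-0.007, 0.849, 0.529, -0.005]
contact_force: [-0.5, 0.7, -4.2]
finger_gap: 0.013
t 9.05 tcp [ 0.4735 -0.2379  0.2662] gap 0.013 F [-0.54  0.69 -4.19]
toolx yaw 63.83 tilt [-0.908  0.371]
dp total [-0.007   0.1176 -0.1405]
rot total [-0.0339 -0.007  -1.088 ]
dp after rot [-0.0679  0.0991 -0.1385]
```

Now I rotate to the new housing's yaw and level.

```bash
python3 -m handwheel '[{"dp":[0,0.05,-0.05],"rotation":[-0.034,0,-0.1],"claw":255},{"dp":[0,0.04,-0.03],"rotation":[0,0,-0.18],"claw":255},{"dp":[0,0.03,0],"rotation":[0,0,-0.2],"claw":255},{"dp":[0,0,0],"rotation":[0,0,-0.2],"claw":255},{"dp":[0,0,0],"rotation":[0,0,-0.2],"claw":255},{"dp":[0,0,0],"rotation":[0,0,-0.15],"claw":255},{"dp":[0,0,0],"rotation":[0,0,0],"claw":255},{"dp":[0,0,0],"rotation":[0,0,0],"claw":255}]'
python3 - <<'E'
from h import *
go([.484,-.2438,.124],95.0)
for n in('top','side','wrist'):
    d=optics.get_image(n);save(n+'6.png',d['frame']);np.save(n+'6.npy',d,allow_pickle=True)
E
```

```text
t: 9.72
tcp_pos: [0.4819, -0.2366, 0.2685]
tcp_rot: [-0.005, 0.677, 0.736, -0.001]
contact_force: [0.1, -0.9, -3.0]
finger_gap: 0.013
t 9.72 tcp [ 0.4819 -0.2366  0.2685] gap 0.013 F [ 0.06 -0.91 -2.95]
toolx yaw 94.75 tilt [-0.476  0.337]
dp total [-0.0831  0.0259  1.4441]
rot total [-0.0156 -0.0131 -0.0087]
dp after rot [-0.0737  0.0143  1.4448]
```

View pics/wrist6.png

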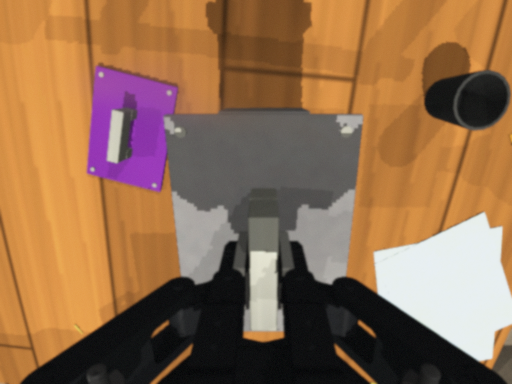

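View pics/top6.png

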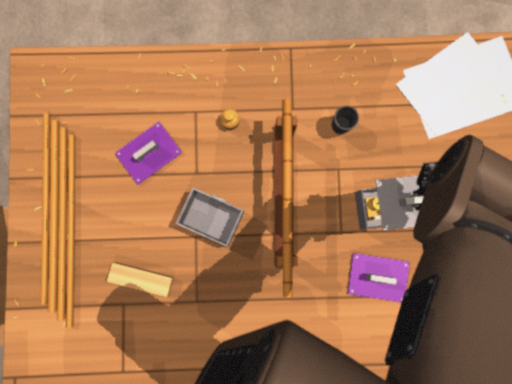

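View pics/side6.png

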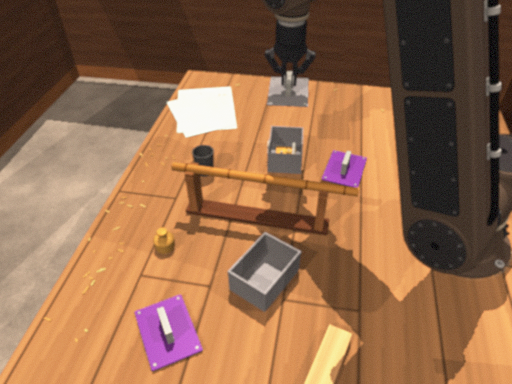

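The cover is held above and near the new housing; the bystanders, the pole and the emptied old housing are where they were. I refine the rim centre by edge medians from the w2 picture, so that the dial bump cannot bias it.

```bash
python3 - <<'E'
from h import *
D=np.load('w2.npy',allow_pickle=True).item();P=cloud(D);rgb=D['frame'].astype(int);sat=rgb.max(2)-rgb.min(2);X,Y,Z=[P[...,i] for i in range(3)]
m=(Y<-0.12)&(Y>-0.40)&(X>0.35)&(X<.6)&(sat<45)&(Z>.060)&(Z<.08)
k,l,st,c=cv2.connectedComponentsWithStats(m.astype(np.uint8));q=l==1+np.argmax(st[1:,4])
v,u=np.nonzero(q)
for nm,p in(('plane',plane(D,np.c_[u,v],.07)[:,:2]),('depth',P[q][:,:2])):
    c0=np.array([.4835,-.2435]);a=np.radians(5.)
    for it in range(3):
        Rm=np.array([[np.cos(a),np.sin(a)],[-np.sin(a),np.cos(a)]]);L=(p-c0)@Rm.T
        out=[];sl=[]
        for ax,lim in((0,.055),(1,.038)):
            o=L[:,1-ax];bs=np.linspace(-lim,lim,30);lo=[];hi=[]
            for b in bs:
                w=L[abs(o-b)<.003,ax];lo.append(w.min());hi.append(w.max())
            fl=[]
            for e in(lo,hi):
                e=np.array(e);ok=abs(e-np.median(e))<.0015;f=np.polyfit(bs[ok],e[ok],1);fl.append(f)
            out.append((fl[0][1],fl[1][1]));sl.append([f[0] for f in fl])
        da=(-np.mean(sl[0])*.14+np.mean(sl[1])*.1)/.24
        c0=c0+Rm.T@np.array([sum(out[0])/2,sum(out[1])/2]);a+=da
    print(nm,c0.round(4),np.degrees(a).round(2),'size',[round(o[1]-o[0],4) for o in out],np.degrees(sl).round(2))
E
```

```text
plane [ 0.4819 -0.2433] 4.8 size [np.float64(0.0989), np.float64(0.1394)] [[-0.04  0.16]
 [ 0.18 -0.02]]
depth [ 0.482  -0.2433] 4.76 size [np.float64(0.0989), np.float64(0.1394)] [[-0.05  0.16]
 [ 0.11  0.05]]
```

The rim is at (0.482,-0.2433), yaw 4.8°. I descend in two stages, with a look in between.

```bash
python3 -m handwheel '[{"dp":[-0.06,0.01,0.08],"rotation":[-0.016,-0.013,-0.004],"claw":255},{"dp":[0,0,0.18],"rotation":[0,0,0],"claw":255},{"dp":[0,0,0.2],"rotation":[0,0,0],"claw":255},{"dp":[0,0,0.2],"rotation":[0,0,0],"claw":255},{"dp":[0,0,0.18],"rotation":[0,0,0],"claw":255},{"dp":[0,0,0.1],"rotation":[0,0,0],"claw":255},{"dp":[0,0,0],"rotation":[0,0,0],"claw":255}]'
python3 -c "
from h import *
go([.4821,-.2428,.124],94.8)"
```

```text
t: 10.45
tcp_pos: [0.4845, -0.2432, 0.1724]
tcp_rot: [0.003, 0.681, 0.733, 0.001]
contact_force: [0.1, 0.6, -2.8]
finger_gap: 0.0132
t 10.45 tcp [ 0.4845 -0.2432  0.1724] gap 0.0132 F [ 0.1   0.57 -2.79]
toolx yaw 94.21 tilt [ 0.297 -0.187]
dp total [ 0.0074 -0.0258  0.4834]
rot total [ 0.0098  0.0073 -0.0207]
dp after rot [ 0.0059 -0.0234  0.4835]
```

```bash
python3 -m handwheel '[{"dp":[0.006,-0.023,0.06],"rotation":[0.01,0.007,-0.02],"claw":255},{"dp":[0,0,0.1],"rotation":[0,0,0],"claw":255},{"dp":[0,0,0.1],"rotation":[0,0,0],"claw":255},{"dp":[0,0,0.05],"rotation":[0,0,0],"claw":255},{"dp":[0,0,0],"rotation":[0,0,0],"claw":255},{"dp":[0,0,0],"rotation":[0,0,0],"claw":255}]'
python3 - <<'E'
from h import *
go([.4821,-.2428,.124],94.8)
for n in('top','side','wrist'):
    d=optics.get_image(n);save(n+'7.png',d['frame']);np.save(n+'7.npy',d,allow_pickle=True)
f=np.load('side7.npy',allow_pickle=True).item()['frame'];save('s7c.png',cv2.resize(f[60:190,220:350],None,fx=4,fy=4,interpolation=2))
f=np.load('top7.npy',allow_pickle=True).item()['frame'];save('t7c.png',cv2.resize(f[150:280,340:450],None,fx=4,fy=4,interpolation=2))
E
```

```text
t: 10.95
tcp_pos: [0.4826, -0.2431, 0.1399]
tcp_rot: [0.001, 0.678, 0.735, 0.0]
contact_force: [-1.2, -0.4, -3.0]
finger_gap: 0.0126
t 10.95 tcp [ 0.4826 -0.2431  0.1399] gap 0.0126 F [-1.18 -0.4  -3.  ]
toolx yaw 94.69 tilt [ 0.068 -0.06 ]
dp total [ 0.0035 -0.0049  0.1586]
rot total [ 0.0022  0.0023 -0.0038]
dp after rot [ 0.0033 -0.0047  0.1586]
```

View pics/s7c.png

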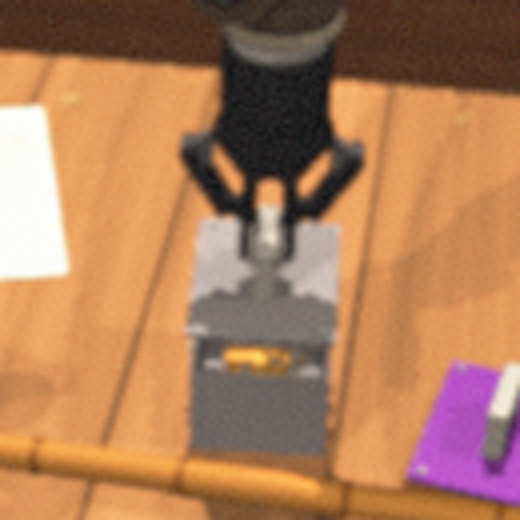

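View pics/t7c.png

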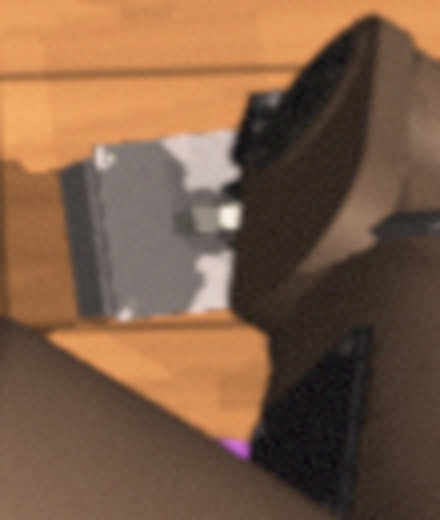

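View pics/wrist7.png

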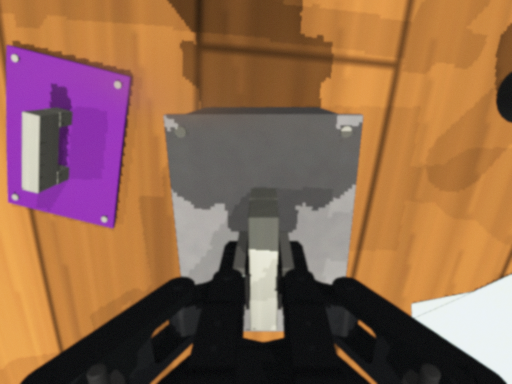

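The crops show the cover over the housing, aligned with the box walls (side crop: cover edges at 190/335, box at 192/328), with clear air between them. Final descent of 16 mm.

```bash
python3 -m handwheel '[{"dp":[0.003,-0.005,0.05],"rotation":[0.002,0.002,-0.004],"claw":255},{"dp":[0,0,0.06],"rotation":[0,0,0],"claw":255},{"dp":[0,0,0.04],"rotation":[0,0,0],"claw":255},{"dp":[0,0,0],"rotation":[0,0,0],"claw":255},{"dp":[0,0,0],"rotation":[0,0,0],"claw":255},{"dp":[0,0,0],"rotation":[0,0,0],"claw":255}]'
python3 - <<'E'
from h import *
go([.4821,-.2428,.124],94.8)
for n in('side','wrist'):
    d=optics.get_image(n);save(n+'8.png',d['frame']);np.save(n+'8.npy',d,allow_pickle=True)
    P=cloud(d);rgb=d['frame'].astype(int);sat=rgb.max(2)-rgb.min(2);X,Y,Z=[P[...,i] for i in range(3)]
    reg=(Y<-0.1)&(Y>-0.36)&(X>0.38)&(X<.6)&(sat<45)
    q=rect(n+' plate',P,reg&(Z>.086)&(Z<.102))
    a=np.radians(4.8);Rm=np.array([[np.cos(a),np.sin(a)],[-np.sin(a),np.cos(a)]])
    p=P[q];A=np.c_[p[:,:2]-[.482,-.243],np.ones(len(p))];k=np.linalg.lstsq(A,p[:,2],rcond=None)[0];print('slope deg',np.degrees(k[:2]).round(2),'z',k[2].round(4))
    L=(p[:,:2]-[.4820,-.2433])@Rm.T
    for y in(.03,.045,.06):
        w=L[abs(L[:,1]-y)<.004,0]
        if len(w):print('cover x edges at y',y,w.min().round(4),w.max().round(4))
    print('front',[L[abs(L[:,0]-x)<.004,1].max().round(4) for x in(-.04,-.02,.02,.04)])
    W=reg&(Z>.015)&(Z<.06);Lw=(P[W][:,:2]-[.4820,-.2433])@Rm.T;zz=P[W][:,2]
    f=abs(Lw[:,1]-.07)<.006
    if f.sum()>30:
        print('wall y',np.median(Lw[f,1]).round(4),[ (z,Lw[f&(abs(zz-z)<.004),0].min().round(4),Lw[f&(abs(zz-z)<.004),0].max().round(4)) for z in(.025,.04,.055)])
f=np.load('side8.npy',allow_pickle=True).item()['frame'];save('s8c.png',cv2.resize(f[60:190,220:350],None,fx=4,fy=4,interpolation=2))
E
```

```text
t: 11.6
tcp_pos: [0.4825, -0.2431, 0.1245]
tcp_rot: [0.001, 0.677, 0.736, 0.0]
contact_force: [0.6, -0.1, -3.9]
finger_gap: 0.0132
t 11.6 tcp [ 0.4825 -0.2431  0.1245] gap 0.0132 F [ 0.6  -0.05 -3.9 ]
toolx yaw 94.82 tilt [ 0.113 -0.079]
dp total [ 0.0033 -0.0034  0.0049]
rot total [0.0037 0.0031 0.0008]
dp after rot [ 0.0033 -0.0034  0.0049]
side plate 841 [285.9 136.2] [ 0.4814 -0.2433] [0.1017 0.1506] 4.54 [0.0913 0.0938 0.0963]
slope deg [ 0.11 -0.43] z 0.0939
cover x edges at y 0.03 -0.0513 0.0497
cover x edges at y 0.045 -0.0488 0.0486
cover x edges at y 0.06 -0.049 0.05
front [np.float64(0.0742), np.float64(0.0709), np.float64(0.0741), np.float64(0.0726)]
wall y 0.0686 [(0.025, np.float64(-0.0481), np.float64(0.0458)), (0.04, np.float64(-0.05), np.float64(0.0461)), (0.055, np.float64(-0.0461), np.float64(0.0462))]
wrist plate 25162 [262.9 183.5] [ 0.4811 -0.2241] [0.1058 0.1063] 4.78 [0.0923 0.0933 0.0943]
slope deg [ 0.08 -0.13] z 0.0934
cover x edges at y 0.03 -0.0516 0.0532
cover x edges at y 0.045 -0.0517 0.053
cover x edges at y 0.06 -0.0516 0.053
front [np.float64(0.0723), np.float64(0.0723), np.float64(0.0723), np.float64(0.0724)]
wall y 0.0696 [(0.025, np.float64(-0.0478), np.float64(0.0476)), (0.04, np.float64(-0.0476), np.float64(0.0471)), (0.055, np.float64(-0.0471), np.float64(0.0478))]
```

View pics/s8c.png

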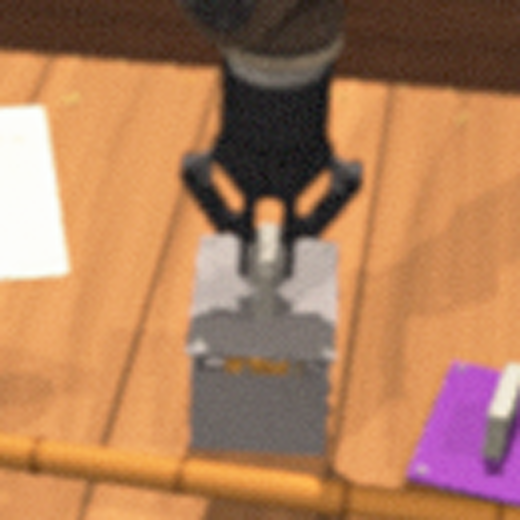

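The cover is level within about 0.1° (the side camera's noisier fit shows 0.4°). It is within about 0.7 mm of centre and square to 0.1°, and the lip bottom is at z≈0.0845–0.0855, so about 15 mm of air. Before handing in I check stillness and that the other things have not moved.

```bash
python3 - <<'E'
from h import *
a=np.load('side0.npy',allow_pickle=True).item();b=np.load('side8.npy',allow_pickle=True).item()
def ms(d):
    P=cloud(d);rgb=d['frame'].astype(int);sat=rgb.max(2)-rgb.min(2);X,Y,Z=[P[...,i] for i in range(3)]
    rect('pole',P,(Z>.12)&(Z<.17)&(sat>60)&(abs(Y)<.06)&(X>.25)&(X<.8))
    rect('oldbox',P,(Y>0.08)&(Y<0.36)&(X>0.25)&(X<.6)&(sat<45)&(Z>.055)&(Z<.08))
    rect('weight',P,(Z>.02)&(Z<.08)&(sat>60)&(abs(Y-.17)<.08)&(X>.6)&(X<.8))
    rect('can',P,(Z>.02)&(Z<.09)&(sat<45)&(abs(Y+.13)<.08)&(X>.6)&(X<.8))
ms(a);ms(b)
s=r.sense();print(s['t'],s['tcp_pos'].round(4),np.abs(s['dq']).max(),s['contact_force'],s['finger_gap'])
E
```

```text
pole 1888 [265.1 179.5] [0.5067 0.0215] [0.0514 0.4579] 88.15 [0.1337 0.1475 0.153 ]
oldbox 2383 [263.8 264.8] [0.4671 0.2112] [0.1478 0.1065] 64.44 [0.062  0.0739 0.0761]
weight 339 [163.3 238.9] [0.7259 0.1621] [0.0484 0.0468] 15.62 [0.0229 0.0366 0.0598]
can 345 [203.3 155. ] [ 0.7084 -0.1417] [0.0555 0.066 ] 15.08 [0.0398 0.0614 0.0753]
pole 1885 [264.6 179.4] [0.5065 0.0209] [0.0525 0.4579] 88.04 [0.1337 0.1475 0.1528]
oldbox 813 [264.6 265.1] [0.4679 0.2115] [0.1428 0.1016] 64.85 [0.0562 0.0661 0.0714]
weight 334 [163.2 238.8] [0.7261 0.1621] [0.0473 0.0424] 14.76 [0.0237 0.0364 0.0596]
can 345 [203.3 155.1] [ 0.7078 -0.1417] [0.0556 0.0645] 19.65 [0.0409 0.0613 0.0757]
11.7 [ 0.4825 -0.2431  0.1247] 0.00200705135859172 [ 0.72768498 -0.04780765 -3.22506227] 0.013080664338653403
```

Everything else is in place and the arm is still, so I hand in.

```bash
python3 -c "
from cell import r
print(r.job_done())"
```

```text
the job is handed in; nothing more can be done
None
```

The grey cover is off the old housing and held still above the new one, gripped at 60 N by its bracket bar. I handed the job in at about 11.7 s.

**Final position:**

| Check | Result |
|---|---|
| Air under the lip | about 14.5–15.5 mm |
| Centring | within about 0.7 mm |
| Squareness | about 0.1° |
| Level | about 0.1° on the wrist camera |

**Other things:** The pole, old housing, can and weight measured within about 1 mm of where they started. I did not re-measure the offcut; it looked in place in a picture taken during the carry.

**Disagreements:**
- The side camera's noisier fit gave 0.4° of tilt; I trusted the wrist camera.
- The cameras differed by 1–3 mm on absolute positions, so I centred mainly on the wrist camera.
- The far ends of the cover and the new housing were hidden by the gripper and arm, so the fit there is inferred from the given sizes.

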